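# Pack the saw-jig kit tray

### The job

Pack the saw-jig kit: put the black star knob in the yellow compartment of the tray, the steel stop collar in the blue one, the orange bench dog in the green one, and in the white one the bottom spacer plate, slid out from under the stack in the grey rack. Each must rest flat on its compartment's floor, upright as it was and well inside the walls. Leave the red knob and the brass collar where they are.

Things in the scene. Friction and masses are not known exactly. Their poses are not given: they have to be found in the camera images.
- knob_black: Loose black plastic star knob with six round lobes, to be packed in the yellow compartment, 46 mm across opposite lobes, 42 mm across the two-lobe flats (30 degrees from a lobe), 32 mm high: star from 14 mm to 32 mm, standing on a brass hub 26 mm in diameter and 14 mm high. 60 g or so. Origin: centre of the hub's underside; x points to a lobe, z up.
- collar_steel: Loose silver-grey steel stop collar (thick ring) lying flat, to be packed in the blue compartment, 48 mm outside diameter, 22 mm bore, 26 mm high, about 220 g. Origin: centre of its underside, z up.
- dog: Loose orange plastic bench dog standing upright, to be packed in the green compartment: round foot 36 mm in diameter and 12 mm high, then a plain shaft 19 mm in diameter up to 50 mm. About 50 g. Origin: centre of the foot's underside, z up.
- plate: Bottom aluminium plate (for white), 72 x 36 x 8 mm (x, y, z), 56 g, under 3 loose ones alike. Origin: centre of underside, 24 mm above the table at first. Its -x end overhangs 23 mm clear of a fixed grey rack (84 x 50 x 72 mm high, same yaw, centre 29 mm to +x). Grip its sides there; draw it 55 mm or more to its -x, then lift: a front stop 16 mm wide holds the others, which drop.
- knob_red: Loose red plastic star knob with six round lobes, a look-alike that stays where it is, 46 mm across opposite lobes, 42 mm across the two-lobe flats (30 degrees from a lobe), 32 mm high: star from 14 mm to 32 mm, standing on a brass hub 26 mm in diameter and 14 mm high. 60 g or so. Origin: centre of the hub's underside; x points to a lobe, z up.
- collar_brass: Loose yellow brass stop collar (thick ring) lying flat, a look-alike that stays where it is, 48 mm outside diameter, 22 mm bore, 26 mm high, about 220 g. Origin: centre of its underside, z up.
- bin_yellow: Fixed yellow open square compartment, one of four (colours shuffled) set two by two, 98 mm apart, same yaw, on a plywood carrier 206 x 206 x 8 mm. Outside 96 x 96 x 12 mm high, inside 90 x 90, walls and floor 3 mm: inner floor 3 mm above its origin and 11 mm above the table, rim 20 mm above the table. Origin: centre of its underside; x, y along its sides, z up.
- bin_blue: Fixed blue open square compartment, one of four (colours shuffled) set two by two, 98 mm apart, same yaw, on a plywood carrier 206 x 206 x 8 mm. Outside 96 x 96 x 12 mm high, inside 90 x 90, walls and floor 3 mm: inner floor 3 mm above its origin and 11 mm above the table, rim 20 mm above the table. Origin: centre of its underside; x, y along its sides, z up.
- bin_green: Fixed green open square compartment, one of four (colours shuffled) set two by two, 98 mm apart, same yaw, on a plywood carrier 206 x 206 x 8 mm. Outside 96 x 96 x 12 mm high, inside 90 x 90, walls and floor 3 mm: inner floor 3 mm above its origin and 11 mm above the table, rim 20 mm above the table. Origin: centre of its underside; x, y along its sides, z up.
- bin_white: Fixed white open square compartment, one of four (colours shuffled) set two by two, 98 mm apart, same yaw, on a plywood carrier 206 x 206 x 8 mm. Outside 96 x 96 x 12 mm high, inside 90 x 90, walls and floor 3 mm: inner floor 3 mm above its origin and 11 mm above the table, rim 20 mm above the table. Origin: centre of its underside; x, y along its sides, z up.
Mind the look-alikes: they are no part of the job. Leave any purple look-alike of the knob_black alone. What is shaped like the plate but brown is not meant.

How it is judged (in metres and radians):
At the end, for the whole second after the job is handed in: Black knob in yellow, steel collar in blue, bench dog in green (within 26 mm of the centre along x and y), plate in white (16 mm); each on the floor (origin under 7 mm above the underside), upright within 0.1 rad, still, released; red knob and brass collar moved under 30 mm (x of knob_black in the frame of bin_yellow between -0.026 and 0.026 m and y of knob_black in the frame of bin_yellow between -0.026 and 0.026 m and z of knob_black in the frame of bin_yellow between 0 and 0.007 m and angle between each of knob_black, collar_steel, dog, plate's own z axis and vertical below 0.1 rad and linear speed of each of knob_black, collar_steel, dog, plate below 0.02 m/s and x of collar_steel in the frame of bin_blue between -0.026 and 0.026 m and y of collar_steel in the frame of bin_blue between -0.026 and 0.026 m and z of collar_steel in the frame of bin_blue between 0 and 0.007 m and x of dog in the frame of bin_green between -0.026 and 0.026 m and y of dog in the frame of bin_green between -0.026 and 0.026 m and z of dog in the frame of bin_green between 0 and 0.007 m and x of plate in the frame of bin_white between -0.016 and 0.016 m and y of plate in the frame of bin_white between -0.016 and 0.016 m and z of plate in the frame of bin_white between 0 and 0.007 m and distance of each of knob_red, collar_brass from where it was at the start of the episode below 0.03 m); the robot touches nothing.
It fails at once if the red knob is carried off or knocked away (moved more than 30 mm) (distance of knob_red from where it was at the start of the episode above 0.03 m).
It fails at once if the brass collar is carried off or knocked away (moved more than 30 mm) (distance of collar_brass from where it was at the start of the episode above 0.03 m).
It also fails if it takes over 109 s, if anything falls off the work surface, if the arm or the gripper's body presses on something with over 40 N, if the wrist force passes 120 N, or if a joint passes its speed limit or range.

### The arm

A 6-joint arm with a two-finger parallel gripper is mounted at the origin on the work surface. World frame = base frame: x ahead of the robot, y to its left, z up, the work surface at z = 0. Lengths are in m, angles in degrees, forces in N, time in s.
With the tool pointing down it reaches from about 0.25 to 0.8 m from the base axis. Payload 8.5 kg.
Tool frame: the origin (TCP) lies on the centre line of the jaws, within the pads' length; the fingertips stand 19 mm ahead of it and the grasp point (between the pads) is the TCP; z points along the fingers, x is the direction in which the jaws open and shut, and the axes are right-handed (so a half turn about z gives the same grasp; the last joint's range is limited). The gripper opens to 85 mm and grips with 20 to 120 N. Pads are 22 mm wide; open, the fingers measure 114 mm over their backs; the gripper's body (76 mm by 85 mm) begins 54 mm behind the grasp point. The pads swing forward as they close: fully open they stand 13 mm farther back than shut.
Start: joints at [69.786, 13.648, -0.773, 75.585, 0, 90], TCP at [0.181, 0.493, 0.25] pointing down, gripper open.
Joint ranges: [-152.45, 152.45], [-59.26, 108.67], [-65.41, 83.53], [-104.44, 129.93], [-82.83, 76.93], [-180, 180]. Speed limits (degrees/s): [127.2, 127.2, 159.86, 180, 180, 180].

### API

Orientations are given as a 3x3 rotation matrix whose columns are the frame's x, y, z axes.
In Python, from workcell import observe, eyes, r gives the robot as it stands.
- The arm moves only by the tool drive_tool, never from a script. Its argument "moves" is a list of rows, each a list of 5 numbers: the finger opening in cm, from 0 to 8.54, then the shift along the tool's x, y, z in cm, then the turn about the tool's z in rad. In form: [[claw, dx, dy, dz, yaw], ...]. A call has 1 to 12 rows; each row shifts and turns the commanded pose from where the row before left it, along the tool's axes as they then stand; what a row does not reach is not made up. A row lasts 1/8 s, in which the tool goes at most 62.5 mm and 10.7 degrees, less where a joint would pass 70% of its speed; a pose out of reach is approached as far as the arm can. A call with a gripper value outside its range is refused whole. The fingers move at their own pace and stop on an object; the grip force is fixed at half the most. Time passes only in rows, so rows that do not move let the fingers close. It gives the time, the measured TCP pose, the force and the opening at its end, in the units of the state.
- observe(): the state, without advancing time (a new reading comes with each control period).
- eyes.camera(name): name is "scene" or "top" or "wrist"; returns a dict with "img" (420x560x3 uint8, red, green, blue), "range_z" (420x560 float32, m along the optical axis (not along the pixel's ray), 0 where there is no reading), "fx", "fy", "cx", "cy" (pixels), "world_from_camera" (4x4, takes a point from camera to world coordinates); the wrist camera has in their place "hand_eye" (4x4, takes a point from camera to tool coordinates, whose origin is the TCP and whose axes are the tool frame's). Camera axes: x right, y up, looking along -z (the intrinsics and any distortion apply to the point x, -y, -z); pixel columns grow to the right and rows downward; lengths in m; the calibration is good to about 2 mm. A picture is of the moment at which its call begins: read the wrist's pose just before it.
- r.finish_job(): hands the job in, once; it reports no verdict.
The state is a dict: "time_s": time; "joint_pos": joint angles; "qd": joint speeds; "effort": joint torques, N m; "tcp_pos": TCP position; "ee_rot": TCP orientation; "contact_force": force on the tool from outside, world axes, zero at the start; "moment": the same for the moment, N m; "width": finger opening in m.
Only numpy, scipy, OpenCV 4.12 (cv2) and the standard library are available. Lean on these libraries where they do the work, as an engineer would, in place of code of your own. Each camera call takes 0.05 s, during which the arm holds its last target.

## Working session

There is one attempt and no reset: what is moved stays moved. The work goes in short steps, Python scripts to look and compute and a tool call to move; the robot and the scene stay as the last step left them, time stands still between calls to the robot, and variables do not carry over. Pictures are saved under pics/ and viewed, and the job is handed in when it is done.

Besides the shell and the picture viewer there is one more tool, called after ">>>" as a command line: name --pt "numbers of a row" for each row, then --argument value for the rest. drive_tool: Moves the arm, as the interface text tells. Its arguments: {"type":"object","properties":{"moves":{"type":"array","items":{"type":"array","items":{"type":"number"}}}},"required":["moves"]}

```bash
ls; mkdir -p pics; cat > h.py <<'E'
import numpy as np, cv2
from workcell import observe, eyes, r
def save(c,n): cv2.imwrite('pics/'+n,c['img'][:,:,::-1])
def pose():
    s=observe(); T=np.eye(4); T[:3,:3]=np.array(s['ee_rot']); T[:3,3]=s['tcp_pos']; return s,T
def cam(n):
    s,T=pose(); c=eyes.camera(n)
    c['W']=np.array(c['world_from_camera']) if n!='wrist' else T@np.array(c['hand_eye'])
    return c
E
python3 - <<'E'
from h import *
s=observe(); print(s)
for n in('scene','top','wrist'):
    c=cam(n); save(c,n+'0.png'); np.savez(f'{n}0.npz',**{k:v for k,v in c.items()}); print(n,[k for k in c],c['fx'],c['fy'],c['cx'],c['cy']); print(c['W'].round(3), {k:v for k,v in c.items() if 'dist' in k})
E
```

```text
pics
{'time_s': 0.0, 'joint_pos': array([ 6.97872777e+01,  1.36810868e+01, -8.14421861e-01,  7.55839090e+01,
       -2.69080052e-04,  9.00023245e+01]), 'qd': array([ 0.15835555,  0.02315278,  0.01339475, -0.01861756, -0.04776995,
        0.09330318]), 'effort': array([ 1.39809204e-04, -5.38782048e+01,  3.46436369e+01,  1.81906176e-02,
       -5.66063864e-05, -7.14556606e-06]), 'tcp_pos': array([0.18126662, 0.49232695, 0.24969354]), 'ee_rot': array([[ 3.45544319e-01,  9.38402312e-01, -4.74499148e-04],
       [ 9.38401408e-01, -3.45544645e-01, -1.30236038e-03],
       [-1.38609863e-03,  4.75256191e-06, -9.99999039e-01]]), 'contact_force': array([-0.89776246, -0.58007672, -0.09082285]), 'moment': array([ 0.04289761, -0.0225925 , -0.0025498 ]), 'width': 0.08529595818936342}
scene ['img', 'range_z', 'fx', 'fy', 'cx', 'cy', 'world_from_camera', 'W'] 392.4804763708286 392.4804763708286 278.11529070132394 210.69321446575557
[[ 0.095 -0.595  0.798  1.259]
 [ 0.995  0.061 -0.073 -0.036]
 [-0.005  0.801  0.598  0.569]
 [ 0.     0.     0.     1.   ]] {}
top ['img', 'range_z', 'fx', 'fy', 'cx', 'cy', 'world_from_camera', 'W'] 386.1960294782073 386.1960294782073 278.57696423929735 207.8065577511917
[[-0.074  0.974 -0.214  0.395]
 [-0.997 -0.073  0.013  0.022]
 [-0.003  0.214  0.977  0.932]
 [ 0.     0.     0.     1.   ]] {}
wrist ['img', 'range_z', 'fx', 'fy', 'cx', 'cy', 'hand_eye', 'W'] 356.57541644916824 356.57541644916824 285.4231964050432 213.05376365598926
[[ 0.346 -0.906 -0.242  0.121]
 [ 0.938  0.334  0.09   0.516]
 [-0.001 -0.258  0.966  0.373]
 [ 0.     0.     0.     1.   ]] {}
```

View pics/scene0.png

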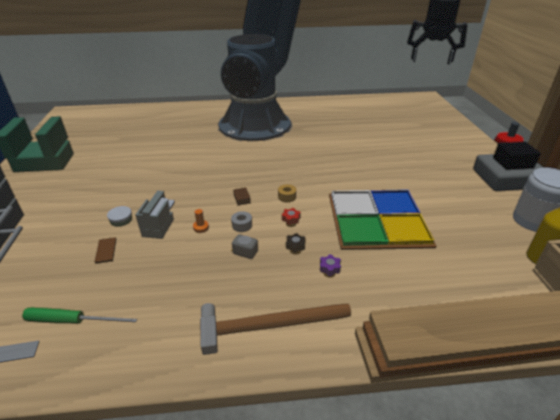

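View pics/top0.png

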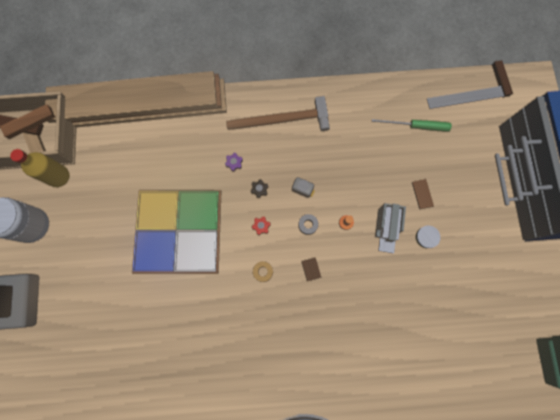

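View pics/wrist0.png

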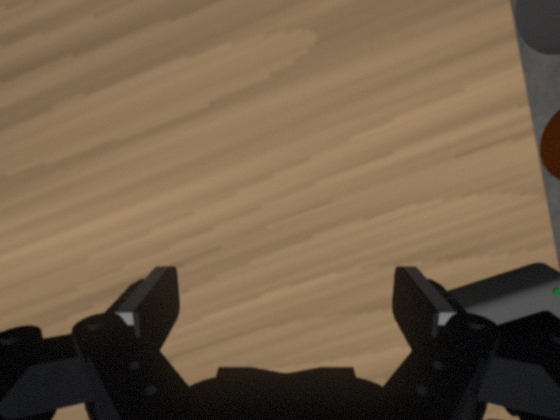

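Top view: black knob (260,188), red knob (261,226), purple knob (234,162). Steel collar (308,225), brass collar (263,271), grey block (303,187) and grey disc (428,237) could be mistaken for it. Orange dog (346,222). Rack with plates (391,222), with its bottom plate end at (388,248). Brown plates at (312,269) and (423,194). The bins are at (177,231). I'll check these in a close crop and measure them.

```bash
cat >> h.py <<'E'
def cloud(c):
    z=c['range_z']; v,u=np.mgrid[:z.shape[0],:z.shape[1]]
    p=np.stack([(u-c['cx'])/c['fx']*z,-(v-c['cy'])/c['fy']*z,-z,np.ones_like(z)],-1)
    P=(p@c['W'].T)[...,:3]; P[z<=0]=np.nan; return P
def ray(c,uv,h):
    uv=np.atleast_2d(uv).astype(float)
    d=np.stack([(uv[:,0]-c['cx'])/c['fx'],-(uv[:,1]-c['cy'])/c['fy'],-np.ones(len(uv))],-1)@c['W'][:3,:3].T
    o=c['W'][:3,3]; t=(h-o[2])/d[:,2]; return o+d*t[:,None]
def tri(c1,uv1,c2,uv2):
    A=[];b=[]
    for c,uv in((c1,uv1),(c2,uv2)):
        p=ray(c,uv,0)[0]; o=c['W'][:3,3]; d=(p-o)/np.linalg.norm(p-o); M=np.eye(3)-np.outer(d,d); A.append(M); b.append(M@o)
    x,res,_,_=np.linalg.lstsq(np.vstack(A),np.hstack(b),rcond=None); return x,np.sqrt(res)
def load(n): return dict(np.load(n+'.npz'))
E
python3 - <<'E'
from h import *
t=load('top0');s=load('scene0')
a=cv2.resize(t['img'][135:300,110:450],None,fx=2.3,fy=2.3,interpolation=cv2.INTER_CUBIC)
cv2.imwrite('pics/topc.png',a[:,:,::-1])
a=cv2.resize(s['img'][165:285,70:450],None,fx=2.1,fy=2.1,interpolation=cv2.INTER_CUBIC)
cv2.imwrite('pics/scenec.png',a[:,:,::-1])
P=cloud(t);print('table z',np.nanmedian(P[300:380,100:450,2]),np.nanstd(P[300:380,100:450,2])); 
Q=cloud(s);print(np.nanmedian(Q[280:300,150:300,2]))
# components above table, top view
m=(P[...,2]>0.006)&(P[...,2]<0.2); m[:135]=0;m[300:]=0;m[:,:110]=0;m[:,450:]=0
n,l,st,ce=cv2.connectedComponentsWithStats(m.astype(np.uint8))
for i in range(1,n):
    if st[i,4]<30: continue
    k=l==i; p=P[k]; top=np.percentile(p[:,2],95); q=p[p[:,2]>top-.004]
    print(ce[i].round(),st[i,4],'mean',p.mean(0).round(4),'top',top.round(4),q[:,:2].mean(0).round(4),t['img'][k].mean(0).round())
E
```

```text
table z -0.00026833695829253656 0.0016453432897965967
0.0004752482891982046
[234. 162.] 238 mean [0.7162 0.1121 0.0305] top 0.0343 [0.7176 0.1124] [120.  95. 124.]
[302. 187.] 321 mean [ 0.6385 -0.0509  0.0324] top 0.0383 [ 0.6417 -0.0518] [118. 114. 110.]
[259. 188.] 235 mean [0.6443 0.0542 0.0311] top 0.0342 [0.6456 0.054 ] [90. 83. 75.]
[423. 193.] 376 mean [ 0.6066 -0.3467  0.0085] top 0.0109 [ 0.6063 -0.3468] [115.  88.  68.]
[177. 232.] 6969 mean [0.5567 0.2589 0.0118] top 0.0199 [0.5538 0.2631] [139. 142. 131.]
[389. 225.] 1134 mean [ 0.5269 -0.2409  0.053 ] top 0.0733 [ 0.532  -0.2463] [124. 124. 125.]
[308. 224.] 277 mean [ 0.5494 -0.0563  0.0243] top 0.0281 [ 0.55   -0.0569] [130. 125. 124.]
[346. 222.] 177 mean [ 0.5471 -0.1471  0.0265] top 0.0513 [ 0.5501 -0.1498] [171. 112.  75.]
[261. 225.] 240 mean [0.5531 0.0554 0.0313] top 0.0342 [0.554  0.0554] [164.  92.  83.]
[428. 236.] 432 mean [ 0.4985 -0.3375  0.0213] top 0.0244 [ 0.4989 -0.3394] [155. 156. 163.]
[311. 269.] 328 mean [ 0.4436 -0.0541  0.0197] top 0.0225 [ 0.4433 -0.0549] [99. 79. 63.]
[262. 271.] 276 mean [0.4463 0.059  0.0251] top 0.0282 [0.447  0.0592] [159. 130.  90.]
```

View pics/topc.png

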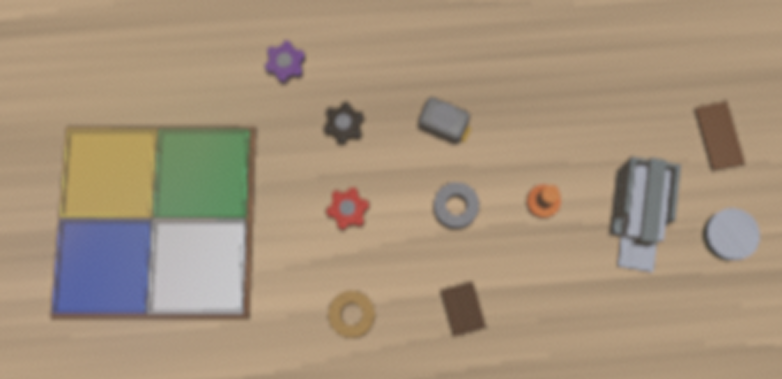

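View pics/scenec.png

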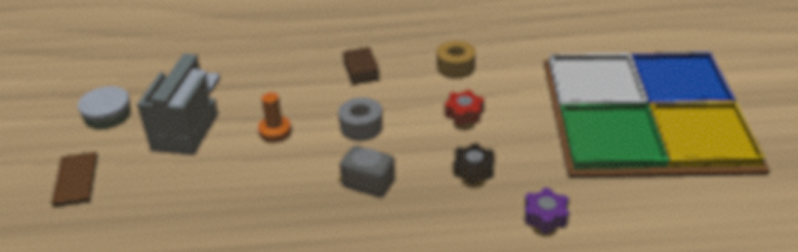

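The crops show the black knob at top (260,188), the only black six-lobed one, and the steel collar at (308,225), the only grey ring. The orange dog is at (346,222). The bottom plate sticks out of the rack on the robot side at (388,248). Next I'll triangulate these from the two views.

```bash
cat > m.py <<'E'
from h import *
t=load('top0');s=load('scene0')
def hsv(c): return cv2.cvtColor(c['img'],cv2.COLOR_RGB2HSV)
def comp(c,m,box):
    x0,y0,x1,y1=box; mm=np.zeros(m.shape,np.uint8); mm[y0:y1,x0:x1]=m[y0:y1,x0:x1]
    n,l,st,ce=cv2.connectedComponentsWithStats(mm); i=1+np.argmax(st[1:,4]); return (l==i).astype(np.uint8),ce[i],st[i,4]
def rng(h,lo,hi): return cv2.inRange(h,np.array(lo),np.array(hi))//255
ht,hs=hsv(t),hsv(s)
bt=(130,185,225,278); bs=(325,185,440,250)
B={}
for n,lo,hi in(('yellow',(18,110,70),(32,255,255)),('blue',(105,90,40),(130,255,255)),('green',(45,80,40),(85,255,255)),('white',(0,0,120),(180,40,255))):
    out=[]
    for c,h,b in((t,ht,bt),(s,hs,bs)):
        m,ce,a=comp(c,rng(h,lo,hi),b)
        ct=max(cv2.findContours(m,0,2)[0],key=cv2.contourArea)
        w=ray(c,ct[:,0,:],0.0125)[:,:2]
        rr=cv2.minAreaRect((w*1000).astype(np.float32)); out.append((ce,a,np.array(rr[0]).round(1),np.array(rr[1]).round(1),round(rr[2],1)))
    X,res=tri(t,out[0][0],s,out[1][0]); print(n,out[0][2:],out[1][2:],'tri',X.round(4)); B[n]=X
print(np.mean(list(B.values()),0))
# objects
def both(n,lo,hi,b1,b2):
    m1,c1,a1=comp(t,rng(ht,lo,hi),b1); m2,c2,a2=comp(s,rng(hs,lo,hi),b2)
    print(n,c1.round(1),a1,c2.round(1),a2,'tri',tri(t,c1,s,c2)[0].round(4))
both('black',(0,0,0),(180,255,75),(245,172,275,204),(280,228,312,256))
both('dog',(3,140,60),(16,255,255),(330,208,362,238),(188,203,215,236))
E
python3 m.py
python3 - <<'E'
from h import *
t=load('top0');s=load('scene0')
for n,c,(x0,y0,x1,y1) in(('rt',t,(360,190,450,260)),('rs',s,(100,180,220,245))):
    cv2.imwrite(f'pics/{n}.png',cv2.resize(c['img'][y0:y1,x0:x1],None,fx=6.5,fy=6.5,interpolation=cv2.INTER_CUBIC)[:,:,::-1])
P=cloud(t)
# plate end: points with z 0.02..0.04 in region below rack
k=(P[...,2]>.02)&(P[...,2]<.045); k[:240]=0;k[260:]=0;k[:,:370]=0;k[:,410:]=0
p=P[k]; print(len(p),np.median(p,0)); print(cv2.minAreaRect((p[:,:2]*1000).astype(np.float32)))
k=(P[...,2]>.04); k[:190]=0;k[260:]=0;k[:,:365]=0;k[:,412:]=0
p=P[k]; print(len(p),cv2.minAreaRect((p[:,:2]*1000).astype(np.float32)))
E
```

```text
yellow (array([614.3, 306.4]), array([94.7, 92.3]), 85.7) (array([608.5, 309.3]), array([105.6, 109.1]), 84.2) tri [0.6141 0.308  0.0125]
blue (array([513.3, 313.1]), array([91.4, 85.7]), 85.7) (array([505.5, 317.7]), array([95.5, 90.1]), 85.7) tri [0.5116 0.3127 0.0148]
green (array([603.5, 179.8]), array([36.7, 89.7]), 85.7) (array([602.3, 210.7]), array([ 98.7, 101.7]), 84.3) tri [0.6059 0.1931 0.0128]
white (array([508.6, 216.1]), array([100.7, 100.1]), 85.7) (array([497.4, 220.4]), array([100.8,  97.3]), 86.7) tri [0.5068 0.2172 0.0141]
[0.5596392  0.25774365 0.0135729 ]
black [258.9 188.8] 96 [295.1 243.6] 238 tri [0.6451 0.0554 0.0201]
dog [346.2 221.9] 120 [199.6 221.8] 212 tri [ 0.5478 -0.1491  0.0182]
181 [ 0.48162976 -0.23364098  0.0318183 ]
((482.2414855957031, -233.92449951171875), (36.230831146240234, 27.115108489990234), 77.96905517578125)
816 ((532.6957397460938, -246.45977783203125), (51.3362922668457, 84.78028869628906), 75.47311401367188)
```

View pics/rt.png

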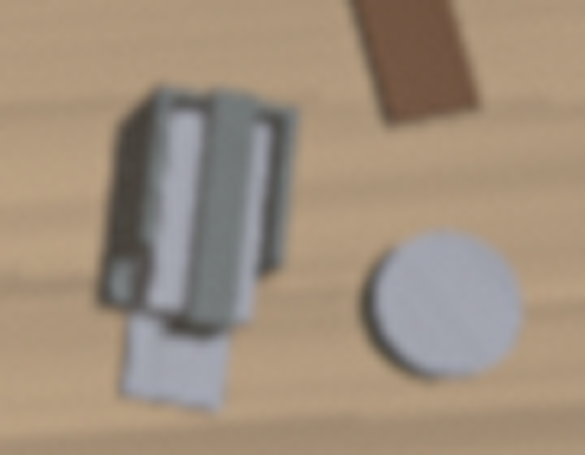

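View pics/rs.png

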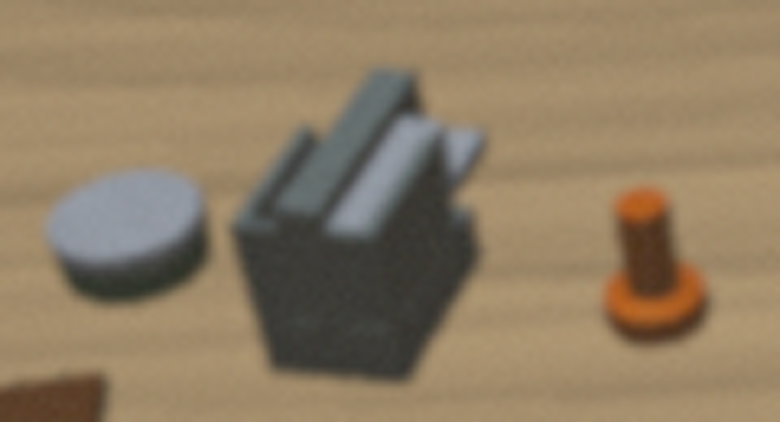

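>>> drive_tool --pt "8.5 0 0 0 -0.176" --pt "8.5 0 0 0 -0.177" --pt "8.5 -5.5 3.5 0 0" --pt "8.5 -5.5 3.5 0 0" --pt "8.5 -5.5 3.5 0 0" --pt "8.5 -5.5 3.5 0 0" --pt "8.5 -5.5 3.5 0 0" --pt "8.5 -5.5 3.5 0 0" --pt "8.5 -5.5 3.5 0 0" --pt "8.5 -5.5 3.5 0 0" --pt "8.5 -5.5 3.5 0 0" --pt "8.5 -5.5 3.5 0 0"

```text
time_s: 1.65
tcp_pos: [0.5178, -0.0367, 0.2503]
ee_rot: [[0.0, 1.0, 0.0], [1.0, -0.0, 0.0], [0.0, 0.0, -1.0]]
contact_force: [0.3, 1.0, -0.5]
width: 0.0846
```

>>> drive_tool --pt "8.5 -4 2 0 0" --pt "8.5 0 0 0 0" --pt "8.5 0 0 0 0"

```text
time_s: 2.02
tcp_pos: [0.5366, -0.0744, 0.2499]
ee_rot: [[0.0, 1.0, -0.001], [1.0, -0.0, 0.0], [0.0, -0.001, -1.0]]
contact_force: [-0.4, 0.3, -0.9]
width: 0.0849
```

```bash
python3 - <<'E'
from h import *
s,T=pose();print(s['time_s'],T.round(4))
c=cam('wrist');save(c,'w1.png');np.savez('w1.npz',**c)
E
```

```text
2.025 [[ 3.000e-04  1.000e+00 -1.200e-03  5.366e-01]
 [ 1.000e+00 -3.000e-04  3.000e-04 -7.440e-02]
 [ 3.000e-04 -1.200e-03 -1.000e+00  2.499e-01]
 [ 0.000e+00  0.000e+00  0.000e+00  1.000e+00]]
```

View pics/w1.png

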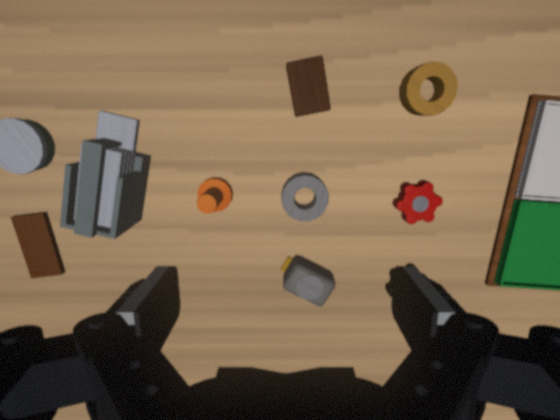

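Wrist view: steel collar (305,197), dog shaft top (208,203), red knob (418,203), brass collar (430,88), plate end (118,130). The black knob is hidden by the right finger at about (395,278). I'll measure the visible ones.

```bash
cat > m2.py <<'E'
from h import *
import sys
c=load('w1'); t=load('top0'); P=cloud(c)
print('table',np.nanmedian(P[20:60,150:280,2]))
m=(P[...,2]>.006); m[270:]=0
n,l,st,ce=cv2.connectedComponentsWithStats(m.astype(np.uint8))
for i in range(1,n):
    if st[i,4]<150: continue
    p=P[l==i]; top=np.percentile(p[:,2],96); q=p[p[:,2]>top-.004]
    cc,rad=cv2.minEnclosingCircle((q[:,:2]*1000).astype(np.float32))
    print(ce[i].round(),st[i,4],'top',top.round(4),'meantop',q[:,:2].mean(0).round(4),'circ',np.round(cc,1),round(rad,1))
# collar: bore+outer from top-face mask
k=(P[...,2]>.022)&(P[...,2]<.034); k[:165]=0;k[230:]=0;k[:,:270]=0;k[:,340:]=0
ct=max(cv2.findContours(k.astype(np.uint8),0,2)[0],key=cv2.contourArea); e=cv2.fitEllipse(ct); print('collar ell',e,ray(c,e[0],.026), 'tri', tri(c,e[0],t,(308.2,224.2)))
# plate end
k=(P[...,2]>.02)&(P[...,2]<.042); k[:90]=0;k[160:]=0;k[:,:85]=0;k[:,145:]=0
p=P[k]; print('plate',k.sum(),np.median(p,0).round(4), cv2.minAreaRect((p[:,:2]*1000).astype(np.float32)))
a=cv2.resize(c['img'][90:250,40:240],None,fx=4,fy=3.7,interpolation=cv2.INTER_CUBIC); a=cv2.resize(c['img'][95:245,50:240],None,fx=4,fy=4,interpolation=cv2.INTER_CUBIC); cv2.imwrite('pics/w1c.png',a[:,:,::-1])
E
python3 m2.py
```

```text
table 0.00018385125289421822
[308.  86.] 2088 top 0.0216 meantop [ 0.4438 -0.0522] circ [444.  -52.2] 29.4
[429.  89.] 2194 top 0.0275 meantop [0.4466 0.0611] circ [447.1  61.5] 24.0
[534. 195.] 8501 top 0.0202 meantop [0.5387 0.1722] circ [543.8 171.7] 87.3
[106. 181.] 8136 top 0.0728 meantop [ 0.5315 -0.2434] circ [ 533.3 -244.1] 42.9
[ 23. 146.] 2416 top 0.0234 meantop [ 0.4997 -0.3321] circ [ 499.7 -336. ] 27.2
[304. 197.] 1554 top 0.0274 meantop [ 0.5501 -0.0545] circ [550.5 -54.8] 24.0
[214. 196.] 1008 top 0.0509 meantop [ 0.5498 -0.1473] circ [ 550.2 -147.7] 9.6
[417. 202.] 1517 top 0.0335 meantop [0.5539 0.0578] circ [554.4  58.2] 22.7
[ 36. 242.] 1891 top 0.0095 meantop [ 0.6023 -0.3441] circ [ 604.3 -344.5] 37.1
[302. 264.] 375 top 0.035 meantop [ 0.6213 -0.0586] circ [624.1 -57.6] 9.3
collar ell ((304.6668395996094, 198.1370849609375), (45.5332145690918, 46.74471664428711), 61.25236511230469) [[ 0.55001812 -0.05454551  0.026     ]] tri (array([ 0.54485384, -0.05547745,  0.04651777]), array([0.00089379]))
plate 1355 [ 0.4843 -0.2275  0.0321] ((489.26092529296875, -229.9421844482422), (43.23607635498047, 38.079627990722656), 76.23612976074219)
```

View pics/w1c.png

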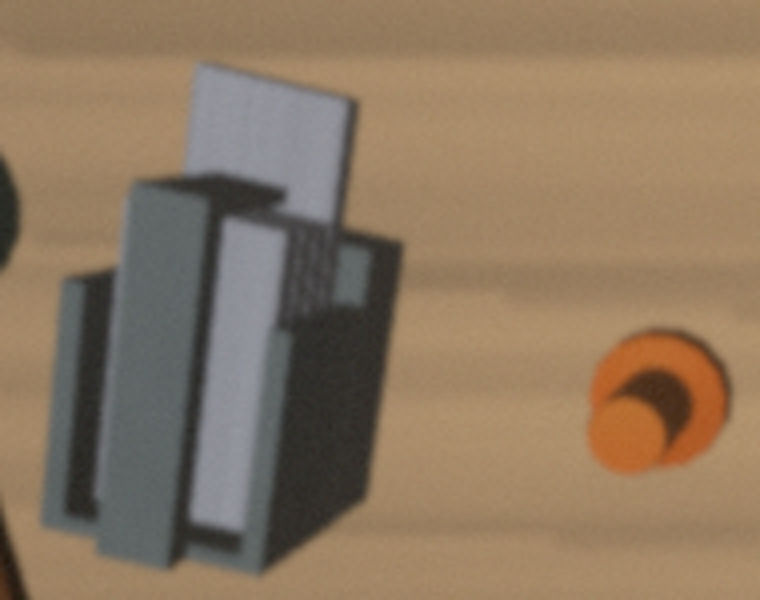

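>>> drive_tool --pt "8 6 3 0 0" --pt "8 5 3 0 0" --pt "8 4 3 0 0" --pt "8 0 0 0 0"

```text
time_s: 2.58
tcp_pos: [0.6255, 0.0757, 0.2497]
ee_rot: [[-0.006, 1.0, -0.0], [1.0, 0.006, 0.0], [0.0, -0.0, -1.0]]
contact_force: [0.2, -0.2, -0.3]
width: 0.0798
```

```bash
python3 - <<'E'
from h import *
s,T=pose();print(s['time_s'],T.round(4))
c=cam('wrist');save(c,'w2.png');np.savez('w2.npz',**c)
E
```

```text
2.575 [[-5.600e-03  1.000e+00 -3.000e-04  6.255e-01]
 [ 1.000e+00  5.600e-03  5.000e-04  7.570e-02]
 [ 5.000e-04 -3.000e-04 -1.000e+00  2.497e-01]
 [ 0.000e+00  0.000e+00  0.000e+00  1.000e+00]]
```

View pics/w2.png

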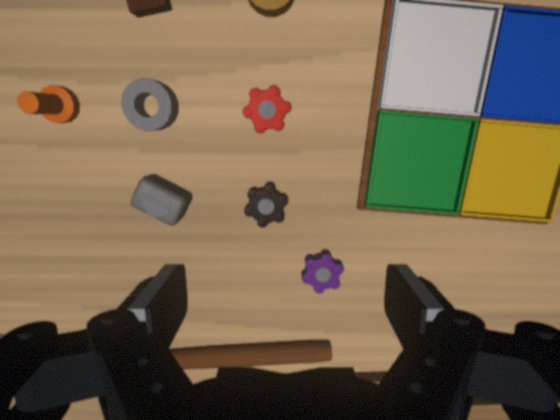

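Second wrist view: black knob (266,204), red (267,110), purple (323,271), and part of the tray. Next is the knob's centre, its lobe angle, and the tray.

```bash
cat > m3.py <<'E'
from h import *
c=load('w2'); c1=load('w1'); t=load('top0'); P=cloud(c); hs=cv2.cvtColor(c['img'],cv2.COLOR_RGB2HSV)
k=(P[...,2]>.024)&(P[...,2]<.045); b=np.zeros_like(k); b[170:240,235:300]=k[170:240,235:300]
ct=max(cv2.findContours(b.astype(np.uint8),0,cv2.CHAIN_APPROX_NONE)[0],key=cv2.contourArea)
w=ray(c,ct[:,0,:],.032)[:,:2]; M=cv2.moments(b.astype(np.uint8),True); cen=ray(c,(M['m10']/M['m00'],M['m01']/M['m00']),.032)[0]
print('knob top z',np.nanpercentile(P[...,2][b],50),cen.round(4),P[b].mean(0).round(4))
d=w-cen[:2]; th=np.arctan2(d[:,1],d[:,0]); rr=np.hypot(*d.T); print('r',rr.min(),rr.max())
g=np.linspace(-np.pi,np.pi,720); R=np.interp(g,np.sort(th),rr[np.argsort(th)]); ph=np.angle((R*np.exp(6j*g)).sum())/6 ; print('lobe angle deg',np.degrees(ph),'mod60; amp',abs((R*np.exp(6j*g)).mean()))
# tri with top for grey cap: hs low sat bright within
# bins
for n,lo,hi in(('yellow',(18,150,70),(32,255,255)),('blue',(105,120,40),(130,255,255)),('green',(45,120,40),(85,255,255)),('white',(0,0,120),(180,30,255))):
    m=cv2.inRange(hs,np.array(lo),np.array(hi)); m[:,:350]=0; m[260:]=0
    m=cv2.morphologyEx(m,cv2.MORPH_OPEN,np.ones((5,5)))
    ct=max(cv2.findContours(m,0,2)[0],key=cv2.contourArea)
    z=np.zeros(m.shape,np.uint8);cv2.drawContours(z,[ct],-1,1,-1)
    w=ray(c,ct[:,0,:],.012)[:,:2]; q=cv2.minAreaRect((w*1000).astype(np.float32)); print(n,q,'floor z',np.nanmedian(P[...,2][z>0]).round(4), 'pix',cv2.boundingRect(ct))
E
python3 m3.py
```

```text
knob top z 0.032241108849493966 [0.6451 0.0571 0.032 ] [0.6451 0.0571 0.0321]
r 0.016547959043666037 0.02322009019972922
lobe angle deg -11.96313383988636 mod60; amp 0.0014510256492338456
yellow ((613.8184204101562, 311.9849853515625), (99.4494400024414, 99.25421142578125), 85.70692443847656) floor z 0.0115 pix (460, 119, 100, 103)
blue ((513.3289184570312, 309.39544677734375), (78.37374877929688, 97.61639404296875), 85.71630096435547) floor z 0.0114 pix (482, 6, 78, 117)
green ((606.1240844726562, 212.36126708984375), (99.1925048828125, 97.42649841308594), 85.6492691040039) floor z 0.0115 pix (367, 111, 111, 103)
white ((508.72021484375, 216.9908905029297), (92.0343246459961, 93.0463638305664), 85.6785888671875) floor z 0.0113 pix (381, 2, 113, 114)
```

>>> drive_tool --pt "6.2 -1.88 1.95 0 0" --pt "6.2 0 0 5 0.1" --pt "6.2 0 0 5 0.11" --pt "6.2 0 0 5 0" --pt "6.2 0 0 3 0" --pt "6.2 0 0 0 0" --pt "6.2 0 0 0 0"

```text
time_s: 3.5
tcp_pos: [0.6449, 0.0524, 0.0721]
ee_rot: [[0.208, 0.978, 0.002], [0.978, -0.208, -0.0], [0.0, 0.002, -1.0]]
contact_force: [0.6, -0.2, 0.9]
width: 0.0616
```

```bash
python3 - <<'E'
from h import *
s,T=pose();print(s['time_s'],T.round(4))
c=cam('wrist');save(c,'w3.png')
E
```

```text
3.5 [[ 2.083e-01  9.781e-01  1.900e-03  6.449e-01]
 [ 9.781e-01 -2.083e-01 -0.000e+00  5.240e-02]
 [ 4.000e-04  1.900e-03 -1.000e+00  7.210e-02]
 [ 0.000e+00  0.000e+00  0.000e+00  1.000e+00]]
```

View pics/w3.png

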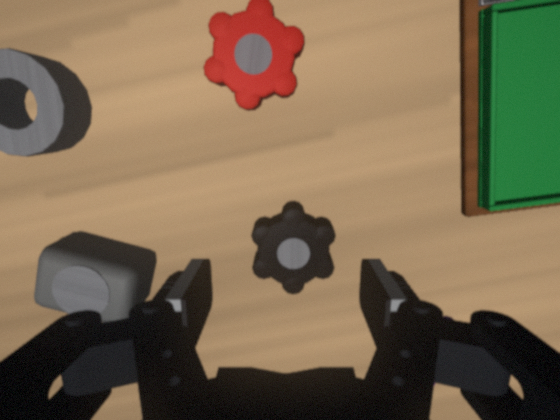

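Close view: the black knob (293,250) sits a little right of the jaw centre line at about column 286. I'll shift 4 mm along tool x, go down and grip.

>>> drive_tool --pt "6.2 0.42 -0.08 1.5 0" --pt "6.2 0 0 2 0" --pt "6.2 0 0 1.3 0" --pt "6.2 0 0 0 0" --pt "3.5 0 0 0 0" --pt "3.5 0 0 0 0" --pt "3.5 0 0 0 0" --pt "3.5 0 0 0 0"

```text
time_s: 4.55
tcp_pos: [0.6452, 0.0569, 0.0232]
ee_rot: [[0.208, 0.978, 0.002], [0.978, -0.208, 0.0], [0.0, 0.002, -1.0]]
contact_force: [0.2, 0.7, 6.0]
width: 0.0396
```

>>> drive_tool --pt "3 0 0 0 0" --pt "3 0 0 0 0" --pt "3 0 0 -2 0" --pt "3 0 0 -4 0" --pt "3 0 0 -3 0" --pt "3 0 0 0 0"

```text
time_s: 5.3
tcp_pos: [0.6459, 0.0569, 0.1148]
ee_rot: [[0.208, 0.978, 0.004], [0.978, -0.208, 0.0], [0.001, 0.004, -1.0]]
contact_force: [0.6, 0.1, -0.7]
width: 0.04
```

```bash
python3 - <<'E'
from h import *
s,T=pose();print(s['time_s'],T.round(4),s['width'],s['contact_force'])
c=cam('wrist');save(c,'w4.png')
c=cam('scene');cv2.imwrite('pics/s4.png',cv2.resize(c['img'][140:290,180:450],None,fx=2.9,fy=2.9)[:,:,::-1])
E
```

```text
5.3 [[ 2.083e-01  9.781e-01  4.200e-03  6.459e-01]
 [ 9.781e-01 -2.083e-01  2.000e-04  5.690e-02]
 [ 1.100e-03  4.100e-03 -1.000e+00  1.148e-01]
 [ 0.000e+00  0.000e+00  0.000e+00  1.000e+00]] 0.03999573127019717 [ 0.56214699  0.11393175 -0.7071092 ]
```

View pics/w4.png

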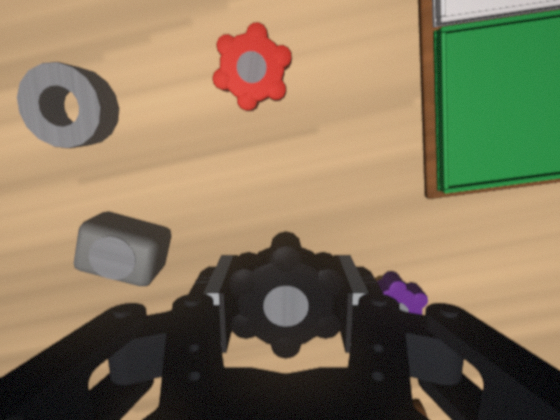

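View pics/s4.png

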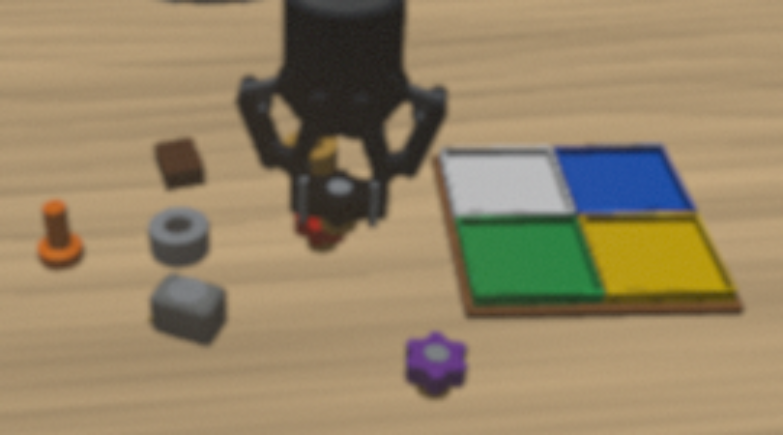

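Knob held upright between the jaws (286,305), with the lobes against the pads. Moving it to yellow.

>>> drive_tool --pt "3 4.78 -1.67 0 0" --pt "3 4.78 -1.67 0 0" --pt "3 4.78 -1.67 0 0" --pt "3 4.78 -1.67 0 0" --pt "3 4.78 -1.67 0 0" --pt "3 0 0 3 0" --pt "3 0 0 2 0" --pt "3 0 0 0 0"

```text
time_s: 6.4
tcp_pos: [0.6107, 0.3072, 0.059]
ee_rot: [[0.208, 0.978, -0.005], [0.978, -0.208, -0.003], [-0.004, -0.005, -1.0]]
contact_force: [-0.0, 0.7, -0.3]
width: 0.0397
```

>>> drive_tool --pt "3 0 0 0 0" --pt "3 0 0 1.6 0" --pt "3 0 0 0 0" --pt "3 0 0 0 0"

```text
time_s: 6.9
tcp_pos: [0.6127, 0.3078, 0.0463]
ee_rot: [[0.208, 0.978, -0.0], [0.978, -0.208, -0.0], [-0.0, -0.0, -1.0]]
contact_force: [-0.4, -0.2, 0.2]
width: 0.0399
```

>>> drive_tool --pt "3 0 0 0.9 0" --pt "3 0 0 0.3 0" --pt "3 0 0 0 0" --pt "3 0 0 0 0"

```text
time_s: 7.4
tcp_pos: [0.6126, 0.3079, 0.0342]
ee_rot: [[0.208, 0.978, -0.0], [0.978, -0.208, -0.0], [-0.0, -0.0, -1.0]]
contact_force: [0.9, -0.3, 0.3]
width: 0.04
```

>>> drive_tool --pt "3 0 0 0.1 0" --pt "4.4 0 0 0 0" --pt "5.2 0 0 0 0" --pt "5.2 0 0 0 0" --pt "5.2 0 0 -3 0" --pt "5.2 0 0 -4 0" --pt "5.2 0 0 -5 0" --pt "5.2 0 0 -5 0" --pt "5.2 0 0 0 0" --pt "5.2 0 0 0 0"

```text
time_s: 8.65
tcp_pos: [0.6125, 0.3079, 0.2027]
ee_rot: [[0.208, 0.978, -0.001], [0.978, -0.208, -0.0], [-0.0, -0.0, -1.0]]
contact_force: [0.3, -0.9, -0.3]
width: 0.0524
```

```bash
python3 - <<'E'
from h import *
s,T=pose();print(s['time_s'],T.round(4),s['width'])
c=cam('wrist');save(c,'w5.png');np.savez('w5.npz',**c)
P=cloud(c)
k=P[...,2]>.035; k[330:]=0; n,l,st,ce=cv2.connectedComponentsWithStats(k.astype(np.uint8))
for i in range(1,n):
    if st[i,4]>100: print(ce[i],st[i,4],np.nanmean(P[l==i],0).round(4))
E
```

```text
8.65 [[ 2.082e-01  9.781e-01 -5.000e-04  6.125e-01]
 [ 9.781e-01 -2.082e-01 -3.000e-04  3.079e-01]
 [-4.000e-04 -4.000e-04 -1.000e+00  2.027e-01]
 [ 0.000e+00  0.000e+00  0.000e+00  1.000e+00]] 0.052355423554307924
[285.64580073 199.43088159] 1917 [0.613  0.3088 0.0431]
[169.84057696 305.29645094] 5269 [0.5979 0.2761 0.2253]
[401.14787396 305.31643888] 5268 [0.6125 0.3445 0.2253]
[553.63591022 312.51870324] 401 [0.7644 0.5212 0.0416]
```

View pics/w5.png

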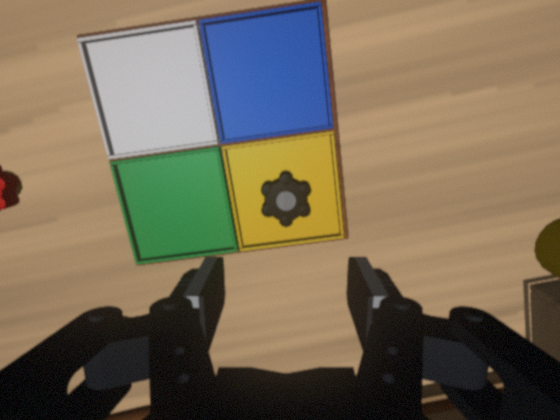

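The knob stands centred in yellow (286,200) with its top at 43 mm, which is 11+32. Next is the collar. I'll also refine the tray centre.

```bash
python3 - <<'E'
from h import *
c=load('w5'); print('junction',ray(c,(221,146.5),.02))
hs=cv2.cvtColor(c['img'],cv2.COLOR_RGB2HSV)
for n,lo,hi in(('yellow',(18,150,70),(32,255,255)),('blue',(105,120,40),(130,255,255)),('green',(45,120,40),(85,255,255)),('white',(0,0,120),(180,30,255))):
    m=cv2.inRange(hs,np.array(lo),np.array(hi)); m[:,:60]=0;m[:,360:]=0; m[260:]=0
    m=cv2.morphologyEx(m,cv2.MORPH_OPEN,np.ones((5,5)))
    ct=max(cv2.findContours(m,0,2)[0],key=cv2.contourArea); w=ray(c,ct[:,0,:],.018)[:,:2]; print(n,cv2.minAreaRect((w*1000).astype(np.float32)))
E
```

```text
junction [[0.56162126 0.2637225  0.02      ]]
yellow ((612.8603515625, 307.6245422363281), (97.70121002197266, 97.07140350341797), 85.69047546386719)
blue ((514.5492553710938, 315.0238952636719), (95.77030944824219, 95.44795989990234), 85.66122436523438)
green ((605.380615234375, 212.9047393798828), (90.98096466064453, 94.48705291748047), 85.5091781616211)
white ((509.6449890136719, 219.71029663085938), (90.55072784423828, 91.94084930419922), 85.66790008544922)
```

>>> drive_tool --pt "7 0 0 0 -0.105" --pt "7 0 0 0 -0.105" --pt "7 -5.2 -0.9 1.4 0" --pt "7 -5.2 -0.9 1.4 0" --pt "7 -5.2 -0.9 1.4 0" --pt "7 -5.2 -0.9 1.4 0" --pt "7 -5.2 -0.9 1.4 0" --pt "7 -5.2 -0.9 1.4 0" --pt "7 -5.1 -0.85 1.4 0" --pt "7 0 0 0 0" --pt "7 0 0 0 0"

```text
time_s: 10.07
tcp_pos: [0.5497, -0.055, 0.1044]
ee_rot: [[0.001, 1.0, -0.002], [1.0, -0.001, 0.0], [0.0, -0.002, -1.0]]
contact_force: [-0.7, 0.4, -0.5]
width: 0.07
```

```bash
python3 - <<'E'
from h import *
s,T=pose();print(s['time_s'],T.round(4),s['width'])
c=cam('wrist');save(c,'w6.png');np.savez('w6.npz',**c)
P=cloud(c)
k=P[...,2]>.015; k[330:]=0; n,l,st,ce=cv2.connectedComponentsWithStats(k.astype(np.uint8))
for i in range(1,n):
    if st[i,4]>100:
        ct=max(cv2.findContours((l==i).astype(np.uint8),0,2)[0],key=cv2.contourArea)
        p=P[l==i]; q=p[p[:,2]>np.percentile(p[:,2],95)-.003]; print(ce[i],st[i,4],q.mean(0).round(4),np.array(cv2.minEnclosingCircle((q[:,:2]*1000).astype(np.float32))[0]).round(1))
E
```

```text
10.075 [[ 7.000e-04  1.000e+00 -1.700e-03  5.497e-01]
 [ 1.000e+00 -7.000e-04  4.000e-04 -5.500e-02]
 [ 4.000e-04 -1.700e-03 -1.000e+00  1.044e-01]
 [ 0.000e+00  0.000e+00  0.000e+00  1.000e+00]] 0.06997732006160369
[289.55926251  42.51764706] 5695 [ 0.4468 -0.0521  0.0201] [445.7 -52.1]
[503.46444099  42.54006211] 6440 [0.4477 0.061  0.0261] [446.9  61.5]
[  7.60921409 211.18644986] 1845 [ 0.5405 -0.2209  0.0259] [ 544.6 -223.5]
[285.29836545 227.88265431] 4099 [ 0.5496 -0.0545  0.0261] [550.6 -54.3]
[473.78093126 235.18603104] 4510 [0.5535 0.0577 0.0323] [554.2  58.2]
[121.18272775 235.05476567] 1899 [ 0.5495 -0.1471  0.0501] [ 549.9 -147.6]
[150.32962885 305.68400084] 4769 [ 0.5387 -0.1045  0.1448] [ 536.7 -101.2]
[420.62722887 305.6328928 ] 4767 [ 0.5388 -0.0049  0.1448] [536.8  -7.7]
[278.92810458 326.32026144] 153 [ 0.6186 -0.0601  0.0217] [620.2 -60.1]
```

View pics/w6.png

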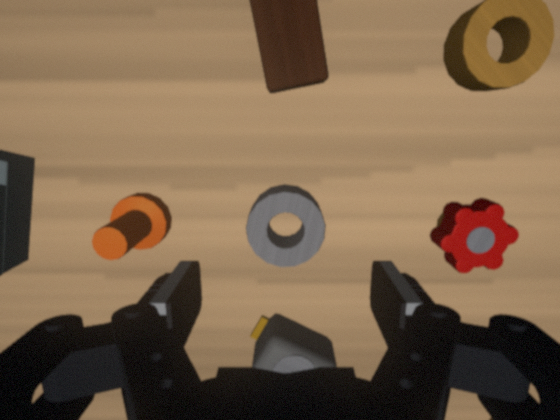

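The steel collar is centred between the jaws at (285,228), top at 26 mm. Gripping it.

>>> drive_tool --pt "7 0.05 0 3 0" --pt "7 0 0 3 0" --pt "7 0 0 2.1 0" --pt "7 0 0 0 0" --pt "4 0 0 0 0" --pt "4 0 0 0 0" --pt "4 0 0 0 0" --pt "4 0 0 0 0" --pt "4 0 0 -2 0" --pt "4 0 0 -3 0" --pt "4 0 0 -4 0" --pt "4 0 0 0 0"

```text
time_s: 11.62
tcp_pos: [0.5524, -0.0547, 0.1178]
ee_rot: [[-0.0, 1.0, 0.006], [1.0, 0.0, -0.001], [-0.001, 0.006, -1.0]]
contact_force: [1.1, 0.5, -2.5]
width: 0.0461
```

>>> drive_tool --pt "4 5.3 -0.49 0 0" --pt "4 5.3 -0.49 0 0" --pt "4 5.3 -0.49 0 0" --pt "4 5.3 -0.49 0 0" --pt "4 5.3 -0.49 0 0" --pt "4 5.3 -0.49 0 0" --pt "4 5.3 -0.46 0 0" --pt "4 0 0 3 0" --pt "4 0 0 2 0" --pt "4 0 0 0 0" --pt "4 0 0 0 0"

```text
time_s: 13.0
tcp_pos: [0.5164, 0.3164, 0.0646]
ee_rot: [[0.0, 1.0, 0.0], [1.0, -0.0, 0.0], [0.0, 0.0, -1.0]]
contact_force: [-0.4, -0.7, -2.3]
width: 0.0462
```

>>> drive_tool --pt "4 0 0 2 0" --pt "4 0 0 0.9 0" --pt "4 0 0 0 0" --pt "4 0 0 0 0" --pt "4 0 0 0.1 0" --pt "4 0 0 0 0"

```text
time_s: 13.75
tcp_pos: [0.5165, 0.3163, 0.0368]
ee_rot: [[0.0, 1.0, 0.002], [1.0, -0.0, 0.001], [0.001, 0.002, -1.0]]
contact_force: [-5.3, -3.3, 15.9]
width: 0.0463
```

>>> drive_tool --pt "4.8 0 0 0 0" --pt "5.4 0 0 0 0" --pt "5.4 0 0 0 0" --pt "5.4 0 0 -3 0" --pt "5.4 0 0 -4 0" --pt "5.4 0 0 -5 0" --pt "5.4 0 0 -4 0" --pt "5.4 0 0 0 0" --pt "5.4 0 0 0 0"

```text
time_s: 14.88
tcp_pos: [0.516, 0.3163, 0.1938]
ee_rot: [[-0.0, 1.0, -0.0], [1.0, 0.0, -0.0], [-0.0, -0.0, -1.0]]
contact_force: [0.3, 1.0, -0.8]
width: 0.0537
```

```bash
cat > chk.py <<'E'
from h import *
import sys
s,T=pose();print(s['time_s'],T.round(4).tolist(),s['width'])
c=cam('wrist');save(c,sys.argv[1]+'.png');np.savez(sys.argv[1]+'.npz',**c)
P=cloud(c); h0=float(sys.argv[2])
k=P[...,2]>h0; k[330:]=0; n,l,st,ce=cv2.connectedComponentsWithStats(k.astype(np.uint8))
for i in range(1,n):
    if st[i,4]>100:
        p=P[l==i]; q=p[p[:,2]>np.percentile(p[:,2],95)-.004]; print(ce[i].round(),st[i,4],q.mean(0).round(4),np.array(cv2.minEnclosingCircle((q[:,:2]*1000).astype(np.float32))[0]).round(1))
E
python3 chk.py w7 .026
```

```text
14.875 [[-0.0002, 1.0, -0.0004, 0.516], [1.0, 0.0002, -0.0003, 0.3163], [-0.0003, -0.0004, -1.0, 0.1938], [0.0, 0.0, 0.0, 1.0]] 0.05369495665849178
[286. 199.] 2214 [0.5155 0.3171 0.0371] [516.2 317. ]
[  4. 245.] 294 [0.5576 0.0765 0.0314] [559.3  74.3]
[168. 305.] 5253 [0.505  0.2746 0.2336] [503.1 276.6]
[403. 305.] 5255 [0.505  0.3595 0.2336] [502.9 357.2]
[276. 307.] 1874 [0.612  0.3088 0.0432] [613.4 308.6]
```

View pics/w7.png

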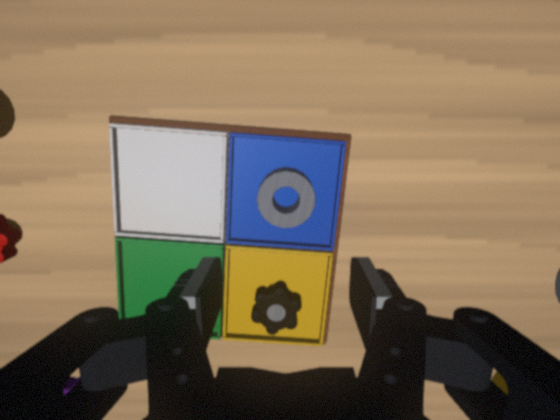

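The collar lies flat and centred in blue (286,199), top at 37 mm. Now the dog.

>>> drive_tool --pt "5 -5.8 0.42 0 0" --pt "5 -5.8 0.42 0 0" --pt "5 -5.8 0.42 1 0" --pt "5 -5.8 0.42 1 0" --pt "5 -5.8 0.42 1 0" --pt "5 -5.8 0.42 1 0" --pt "5 -5.8 0.42 1 0" --pt "5 -5.8 0.44 1 0" --pt "5 0 0 0 0" --pt "5 0 0 0 0"

```text
time_s: 16.18
tcp_pos: [0.5492, -0.1474, 0.1332]
ee_rot: [[0.001, 1.0, -0.002], [1.0, -0.001, 0.001], [0.001, -0.002, -1.0]]
contact_force: [0.4, 0.7, 0.5]
width: 0.0496
```

```bash
python3 chk.py w8 .03
```

```text
16.175 [[0.0007, 1.0, -0.0023, 0.5492], [1.0, -0.0007, 0.0009, -0.1474], [0.0009, -0.0023, -1.0, 0.1332], [0.0, 0.0, 0.0, 1.0]] 0.04964083981310704
[122. 193.] 16946 [ 0.5306 -0.2434  0.072 ] [ 533.5 -244. ]
[284. 224.] 910 [ 0.5495 -0.1477  0.0501] [ 549.9 -147.7]
[172. 305.] 5307 [ 0.5382 -0.1874  0.1731] [ 536.5 -185.9]
[399. 305.] 5296 [ 0.5383 -0.1062  0.1733] [ 536.5 -108. ]
```

View pics/w8.png

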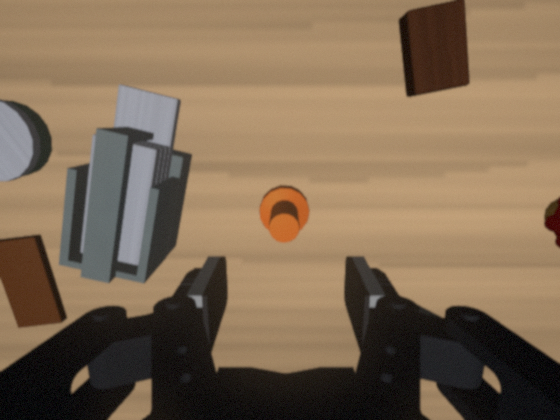

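The dog is centred at (284,224), top at 50 mm. The rack is about 75 mm to the left, so I'll check the gripper's own width profile before going down.

```bash
python3 - <<'E'
from h import *
c=load('w8');T=np.array(c['W'])@np.linalg.inv(c['hand_eye']); P=cloud(c)
p=P[200:].reshape(-1,3); p=p[~np.isnan(p[:,0])]; q=(p-T[:3,3])@T[:3,:3]
for z in np.arange(-.11,.03,.01):
    k=(q[:,2]>z)&(q[:,2]<z+.01)&(abs(q[:,0])<.12)&(q[:,1]>-.05)&(q[:,1]<.06)
    if k.sum()>5: print(round(z,3),k.sum(),'x',q[k,0].min().round(3),q[k,0].max().round(3),'y',q[k,1].min().round(3),q[k,1].max().round(3), 'inner',np.abs(q[k,0]).min().round(3))
E
```

```text
-0.08 3914 x -0.052 0.026 y -0.02 -0.01 inner 0.001
-0.07 12808 x -0.06 0.058 y -0.017 -0.0 inner 0.0
-0.06 11045 x -0.062 0.062 y -0.017 0.01 inner 0.0
-0.05 8664 x -0.061 0.061 y -0.016 0.014 inner 0.018
-0.04 8220 x -0.058 0.059 y -0.013 0.014 inner 0.022
-0.03 1855 x -0.052 0.054 y -0.013 0.012 inner 0.024
-0.02 1467 x -0.038 0.039 y -0.01 0.013 inner 0.024
-0.01 1341 x -0.038 0.039 y -0.01 0.013 inner 0.024
-0.0 1072 x -0.038 0.039 y -0.01 0.013 inner 0.024
0.01 264 x -0.031 0.032 y -0.01 0.012 inner 0.024
```

>>> drive_tool --pt "5 0 0.05 4 0" --pt "5 0 0 3.5 0" --pt "5 0 0 2.2 0" --pt "5 0 0 0 0" --pt "1.2 0 0 0 0" --pt "1.2 0 0 0 0" --pt "1.2 0 0 0 0" --pt "1.2 0 0 0 0" --pt "1.2 0 0 0 0" --pt "1.2 0 0 0 0"

```text
time_s: 17.48
tcp_pos: [0.5515, -0.1474, 0.0388]
ee_rot: [[-0.0, 1.0, 0.003], [1.0, 0.0, 0.0], [0.0, 0.003, -1.0]]
contact_force: [-0.1, 2.1, 7.3]
width: 0.0165
```

>>> drive_tool --pt "1.2 0 0 -2 0" --pt "1.2 0 0 -4 0" --pt "1.2 0 0 -3 0" --pt "1.2 0 0 0 0" --pt "1.2 0 0 0 0"

```text
time_s: 18.1
tcp_pos: [0.5503, -0.1475, 0.1271]
ee_rot: [[-0.0, 1.0, -0.0], [1.0, 0.0, -0.0], [-0.0, -0.0, -1.0]]
contact_force: [0.6, -0.2, -0.1]
width: 0.0168
```

```bash
python3 chk.py w9 .05; python3 - <<'E'
from h import *
c=cam('scene');cv2.imwrite('pics/s9.png',cv2.resize(c['img'][120:270,120:360],None,fx=3.2,fy=3.2)[:,:,::-1])
E
```

```text
18.1 [[-0.0001, 1.0, -0.0002, 0.5503], [1.0, 0.0001, -0.0001, -0.1475], [-0.0001, -0.0002, -1.0, 0.1271], [0.0, 0.0, 0.0, 1.0]] 0.01683593066117307
[108. 210.] 13746 [ 0.5305 -0.2433  0.072 ] [ 533.1 -244.3]
[285. 293.] 15566 [ 0.5381 -0.1468  0.1693] [ 539.8 -146.7]
```

View pics/w9.png

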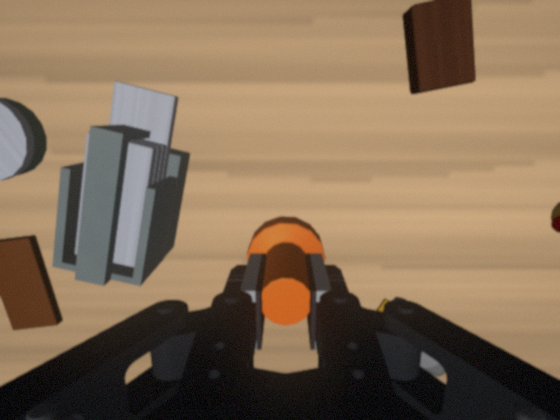

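View pics/s9.png

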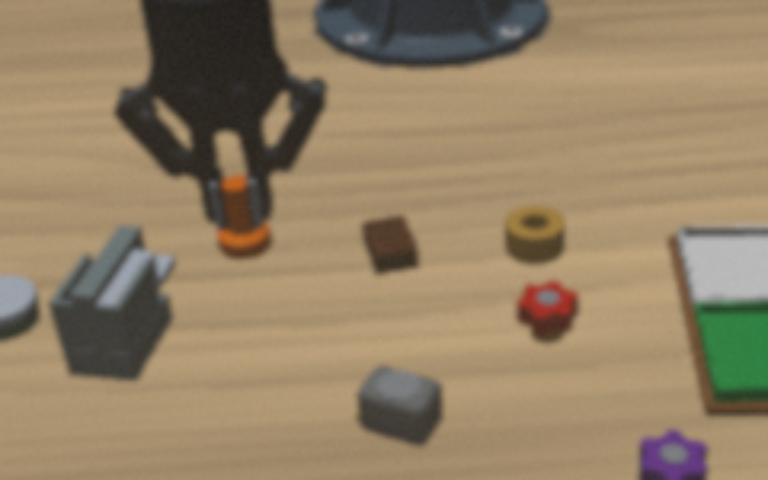

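The dog is held upright at (285,260). Moving it to green.

>>> drive_tool --pt "1.2 5.1 0.8 0 0" --pt "1.2 5.1 0.8 0 0" --pt "1.2 5.1 0.8 0 0" --pt "1.2 5.1 0.8 0 0" --pt "1.2 5.1 0.8 0 0" --pt "1.2 5.1 0.8 0 0" --pt "1.2 5.3 0.8 0 0" --pt "1.2 0 0 3 0" --pt "1.2 0 0 2.5 0" --pt "1.2 0 0 0 0" --pt "1.2 0 0 0 0"

```text
time_s: 19.58
tcp_pos: [0.6067, 0.2113, 0.0726]
ee_rot: [[0.0, 1.0, -0.0], [1.0, -0.0, -0.0], [-0.0, -0.0, -1.0]]
contact_force: [-0.2, 0.4, 0.5]
width: 0.0167
```

>>> drive_tool --pt "1.2 0 0 1.5 0" --pt "1.2 0 0 0.7 0" --pt "1.2 0 0 0 0" --pt "1.2 0 0 0 0"

```text
time_s: 20.08
tcp_pos: [0.6064, 0.2113, 0.0501]
ee_rot: [[-0.0, 1.0, -0.0], [1.0, 0.0, -0.0], [-0.0, -0.0, -1.0]]
contact_force: [0.9, 0.4, -0.2]
width: 0.0166
```

>>> drive_tool --pt "1.2 0 0 0.2 0" --pt "1.2 0 0 0 0" --pt "1.2 0 0 0.1 0" --pt "1.2 0 0 0 0"

```text
time_s: 20.58
tcp_pos: [0.6066, 0.2114, 0.0497]
ee_rot: [[-0.0, 1.0, 0.002], [1.0, 0.0, 0.0], [0.0, 0.002, -1.0]]
contact_force: [-7.5, -3.4, 22.1]
width: 0.0166
```

>>> drive_tool --pt "1.2 0 0 -0.2 0" --pt "2.4 0 0 0 0" --pt "3.8 0 0 0 0" --pt "4.2 0 0 0 0" --pt "4.2 0 0 -3 0" --pt "4.2 0 0 -4 0" --pt "4.2 0 0 -5 0" --pt "4.2 0 0 -3 0" --pt "4.2 0 0 0 0" --pt "4.2 0 0 0 0"

```text
time_s: 21.82
tcp_pos: [0.6061, 0.2113, 0.1983]
ee_rot: [[-0.0, 1.0, -0.001], [1.0, 0.0, -0.001], [-0.001, -0.001, -1.0]]
contact_force: [-0.7, -1.3, -0.2]
width: 0.0422
```

```bash
python3 chk.py w10 .026
```

```text
21.825 [[-0.0002, 1.0, -0.0012, 0.6061], [1.0, 0.0002, -0.0005, 0.2113], [-0.0005, -0.0012, -1.0, 0.1983], [0.0, 0.0, 0.0, 1.0]] 0.042179411850851715
[84.  8.] 405 [0.4629 0.062  0.0267] [458.5  61.9]
[423.  82.] 2934 [0.5162 0.3165 0.037 ] [516.7 316.9]
[ 95. 133.] 2207 [0.5541 0.0596 0.0322] [554.4  59. ]
[402. 207.] 2198 [0.6133 0.3079 0.0432] [614.  308.3]
[286. 200.] 653 [0.6049 0.2122 0.0612] [605.2 212. ]
[  7. 244.] 566 [ 0.6477 -0.0283  0.0346] [650.  -31.7]
[181. 305.] 5491 [0.5947 0.175  0.2392] [592.8 176. ]
[389. 305.] 5368 [0.5948 0.2488 0.2392] [593.1 247.8]
```

View pics/w10.png

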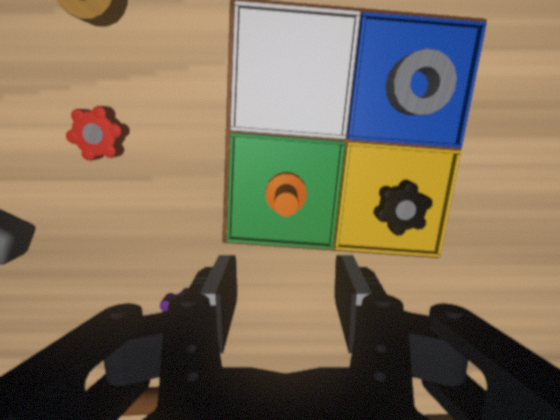

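The dog stands upright in green (286,195), top at 61 mm. Knob and collar are unchanged. Now the plate: I'll view the rack from above with the jaws turned to its yaw.

>>> drive_tool --pt "6.2 -5.5 -1.45 0 0" --pt "6.2 -5.5 -1.45 0 0" --pt "6.2 -5.5 -1.45 0 0" --pt "6.2 -5.5 -1.45 0 0" --pt "6.2 -5.5 -1.45 0 0" --pt "6.2 -5.5 -1.45 0 0" --pt "6.2 -5.5 -1.45 0 0" --pt "6.2 -5.6 -1.45 0 0" --pt "6.2 0 0 0 0.12" --pt "6.2 0 0 0 0.12" --pt "6.2 0 0 0 0" --pt "6.2 0 0 0 0"

```text
time_s: 23.38
tcp_pos: [0.4903, -0.2293, 0.1986]
ee_rot: [[0.235, 0.972, -0.001], [0.972, -0.235, 0.0], [0.0, -0.001, -1.0]]
contact_force: [0.1, -0.0, -0.7]
width: 0.062
```

```bash
python3 chk.py w11 .02
```

```text
23.375 [[0.2347, 0.9721, -0.0011, 0.4903], [0.9721, -0.2347, 0.0004, -0.2293], [0.0002, -0.0012, -1.0, 0.1986], [0.0, 0.0, 0.0, 1.0]] 0.06200479156297902
[484.  88.] 1682 [ 0.4435 -0.053   0.0207] [444.6 -52.9]
[278. 248.] 7975 [ 0.5311 -0.2441  0.0722] [ 532.8 -244.5]
[168. 232.] 2748 [ 0.4987 -0.3368  0.0222] [ 499.4 -337.1]
[159. 306.] 5045 [ 0.469  -0.2705  0.2383] [ 467.5 -267.5]
[440. 305.] 6876 [ 0.4906 -0.1812  0.2382] [ 487.7 -183.3]
```

View pics/w11.png

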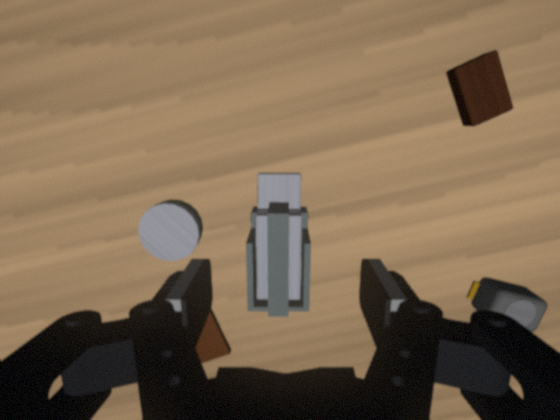

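```bash
python3 - <<'E'
from h import *
c=load('w11');T=np.array(c['W'])@np.linalg.inv(c['hand_eye']); P=cloud(c)
k=(P[...,2]>.022)&(P[...,2]<.042); b=np.zeros_like(k); b[160:212,245:315]=k[160:212,245:315]
p=P[b]; print(b.sum(),'z',np.median(p[:,2]))
q=(p-T[:3,3])@T[:3,:3]
v,u=np.where(b); print('rows',v.min(),v.max())
for r0 in range(v.min(),v.max()+1,4):
    kk=v==r0; qq=q[kk]; print(r0,'tool y',qq[:,1].mean().round(4),'x',qq[:,0].min().round(4),qq[:,0].max().round(4),kk.sum())
# rack top yaw
k=(P[...,2]>.066)&(P[...,2]<.08); k[330:]=0;k[:,:235]=0;k[:,325:]=0
pp=(P[k]-T[:3,3])@T[:3,:3]; print(cv2.minAreaRect((pp[:,:2]*1000).astype(np.float32)))
print('x bounds rack', pp[:,:2].min(0),pp[:,:2].max(0))
a=cv2.resize(c['img'][160:330,220:340],None,fx=3.5,fy=3.5,interpolation=cv2.INTER_CUBIC);cv2.imwrite('pics/w11c.png',a[:,:,::-1])
# second view: intersect with w8 via pixel corners
e=c['img'][180:200].astype(int).sum(2); 
E
```

```text
1522 z 0.03221951717903057
rows 173 211
173 tool y -0.0196 x -0.022 0.0122 42
177 tool y -0.0171 x -0.0225 0.0128 44
181 tool y -0.0137 x -0.0217 0.0129 43
185 tool y -0.0104 x -0.0218 0.0129 43
189 tool y -0.007 x -0.0218 0.0129 42
193 tool y -0.0037 x -0.0221 0.013 42
197 tool y -0.0003 x -0.0219 0.013 43
201 tool y 0.0031 x -0.022 0.0131 43
205 tool y 0.0065 x -0.022 0.0131 23
209 tool y 0.0094 x -0.022 0.0132 22
((-13.088273048400879, 44.90674591064453), (83.96759033203125, 31.815820693969727), 89.9372787475586)
x bounds rack [-0.02896028  0.00292006] [0.00286271 0.08687621]
```

View pics/w11c.png

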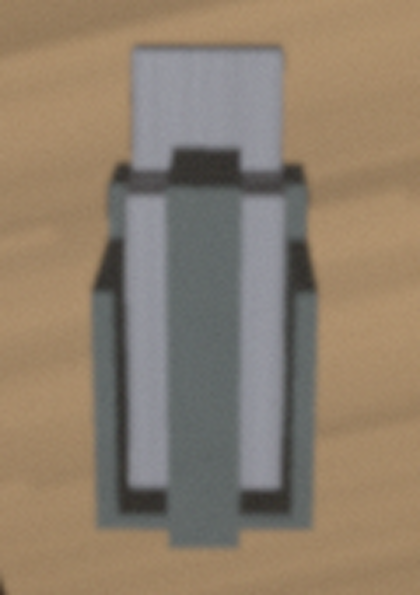

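The plate end is square with the tool, its centre 4.5 mm to tool -x, its edge 20.5 mm to tool -y, and its top at 32 mm. The rack front is 23 mm further in. Going down with the plate near the fingertips.

>>> drive_tool --pt "6.2 -0.45 -1.2 0 0" --pt "6.2 0 0 5 0" --pt "6.2 0 0 4 0" --pt "6.2 0 0 0 0" --pt "6.2 0 0 0 0"

```text
time_s: 24.05
tcp_pos: [0.4782, -0.2314, 0.1107]
ee_rot: [[0.237, 0.971, 0.001], [0.971, -0.237, -0.001], [-0.0, 0.001, -1.0]]
contact_force: [-0.6, -0.6, 1.5]
width: 0.0621
```

```bash
python3 - <<'E'
from h import *
s,T=pose();c=cam('wrist');save(c,'w12.png');np.savez('w12.npz',**c);P=cloud(c)
print(s['time_s'],T[:3,3])
q=(P-T[:3,3])@T[:3,:3]
k=(P[...,2]>.022)&(P[...,2]<.042)&(abs(q[...,0])<.035)&(abs(q[...,1])<.02); k[330:]=0
print('plate',q[k].min(0),q[k].max(0),k.sum(),np.median(P[k],0))
k=(P[...,2]>.062)&(P[...,2]<.08)&(abs(q[...,0])<.04); print('rack',q[k].min(0),q[k].max(0))
E
```

```text
24.05 [ 0.47816621 -0.23138277  0.11074714]
plate [-0.01770623 -0.00919854  0.06879626] [0.01830924 0.01999913 0.08630601] 2824 [ 0.48242834 -0.23207683  0.03218101]
rack [-0.0249123   0.01342663  0.03650527] [0.02525566 0.07083303 0.04878181]
```

View pics/w12.png

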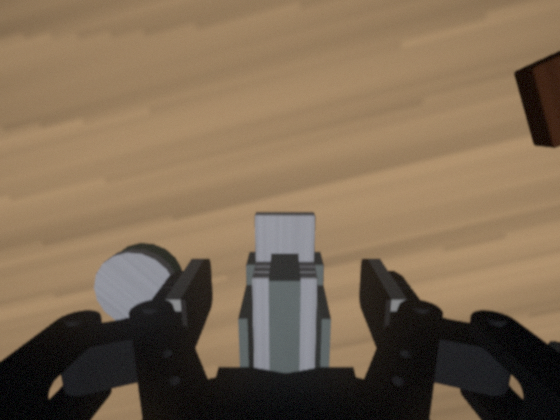

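>>> drive_tool --pt "6.2 0.03 -0.15 3 0" --pt "6.2 0 0 3 0" --pt "6.2 0 0 1.1 0" --pt "6.2 0 0 0 0" --pt "6.2 0 0 0 0"

```text
time_s: 24.72
tcp_pos: [0.4774, -0.2309, 0.0397]
ee_rot: [[0.237, 0.971, 0.002], [0.971, -0.237, -0.001], [-0.001, 0.002, -1.0]]
contact_force: [-0.4, -0.0, -0.4]
width: 0.0617
```

>>> drive_tool --pt "2.8 0 0 0 0" --pt "2.8 0 0 0 0" --pt "2.8 0 0 0 0" --pt "2.8 0 0 0 0" --pt "2.8 0 0 0 0"

```text
time_s: 25.35
tcp_pos: [0.4769, -0.2308, 0.0392]
ee_rot: [[0.238, 0.971, 0.001], [0.971, -0.238, -0.001], [-0.0, 0.001, -1.0]]
contact_force: [-0.7, 0.1, 5.7]
width: 0.034
```

```bash
python3 - <<'E'
from h import *
s,T=pose();print(s['time_s'],T[:3,3],s['contact_force'],s['width'])
c=cam('wrist');save(c,'w13.png')
E
```

```text
25.35 [ 0.4769428  -0.23076299  0.03917922] [-0.73433917  0.09882122  5.69246731] 0.0339565155087893
```

View pics/w13.png

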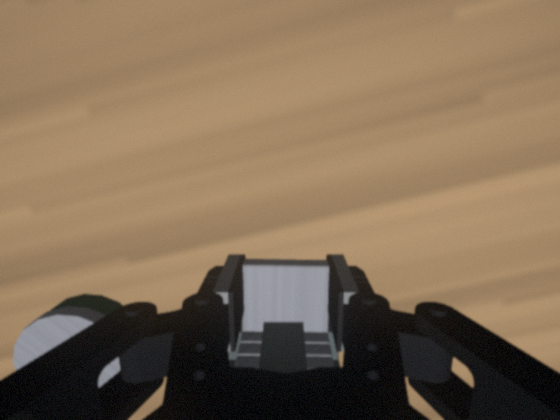

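The pads hold the plate end's sides (286,300). Drawing it out along tool -y.

>>> drive_tool --pt "2.8 0 -0.8 0 0" --pt "2.8 0 -1.1 0 0" --pt "2.8 0 -1.1 0 0" --pt "2.8 0 -1.1 0 0" --pt "2.8 0 -1.1 0 0" --pt "2.8 0 -1.1 0 0" --pt "2.8 0 -0.9 0 0" --pt "2.8 0 0 0 0" --pt "2.8 0 0 0 0"

```text
time_s: 26.52
tcp_pos: [0.4069, -0.2135, 0.0385]
ee_rot: [[0.238, 0.971, 0.0], [0.971, -0.238, -0.0], [-0.0, 0.001, -1.0]]
contact_force: [-0.2, 0.0, -0.9]
width: 0.0341
```

```bash
python3 - <<'E'
from h import *
s,T=pose();print(s['time_s'],T[:3,3],s['contact_force'],s['width'])
c=cam('wrist');save(c,'w14.png')
c=cam('scene');cv2.imwrite('pics/s14.png',cv2.resize(c['img'][140:260,90:260],None,fx=4,fy=4)[:,:,::-1])
E
```

```text
26.525 [ 0.40687836 -0.21354812  0.03845386] [-0.1880267   0.01034205 -0.92449839] 0.03411021378028544
```

View pics/w14.png

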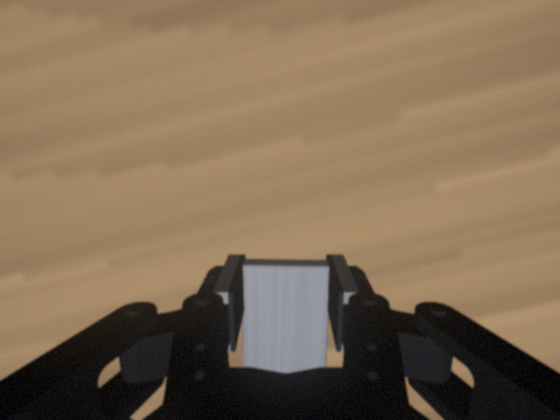

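View pics/s14.png

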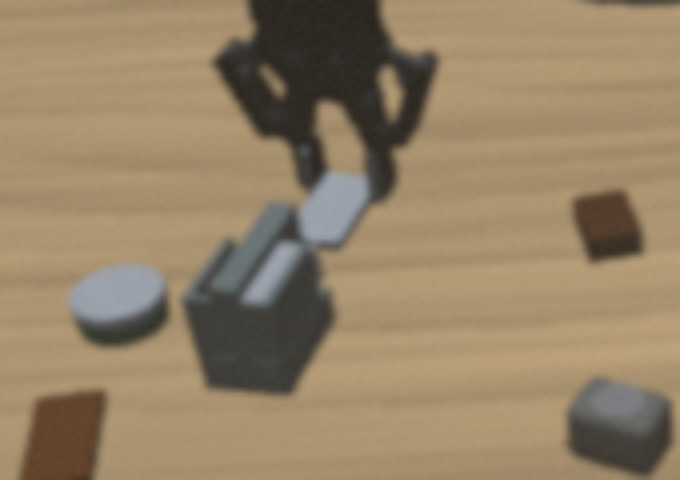

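The plate is clear of the rack and level, and the other three stayed inside. Lifting, turning to the tray's yaw and moving to white.

>>> drive_tool --pt "2.8 0 0 -2 0" --pt "2.8 0 0 -4 0" --pt "2.8 0 0 -2.5 0" --pt "2.8 0 0 0 -0.164" --pt "2.8 5.48 0.51 0 0" --pt "2.8 5.48 0.51 0 0" --pt "2.8 5.48 0.51 0 0" --pt "2.8 5.48 0.51 0 0" --pt "2.8 5.48 0.51 0 0" --pt "2.8 5.48 0.51 0 0" --pt "2.8 5.48 0.51 0 0" --pt "2.8 5.5 0.51 0 0"

```text
time_s: 28.12
tcp_pos: [0.4807, 0.2231, 0.1233]
ee_rot: [[0.075, 0.997, 0.0], [0.997, -0.075, -0.0], [-0.0, 0.0, -1.0]]
contact_force: [1.3, -1.1, 0.0]
width: 0.0341
```

>>> drive_tool --pt "2.8 0 0 0 0" --pt "2.8 0 0 0 0"

```text
time_s: 28.38
tcp_pos: [0.4801, 0.2209, 0.1229]
ee_rot: [[0.075, 0.997, -0.001], [0.997, -0.075, -0.001], [-0.001, -0.001, -1.0]]
contact_force: [-0.2, -0.5, -0.4]
width: 0.0338
```

```bash
python3 - <<'E'
from h import *
s,T=pose();print(s['time_s'],T.round(4),s['contact_force'],s['width'])
c=cam('wrist');save(c,'w15.png');P=cloud(c);q=(P-T[:3,3])@T[:3,:3]
k=(abs(q[...,0])<.0155)&(q[...,2]>0)&(q[...,2]<.03)&(abs(q[...,1])<.03);print(q[k].min(0),q[k].max(0))
yy=q[k][:,1];zz=q[k][:,2];print(np.polyfit(yy,zz,1))
c=cam('scene');cv2.imwrite('pics/s15.png',cv2.resize(c['img'][120:260,240:450],None,fx=3.6,fy=3.6)[:,:,::-1])
E
```

```text
28.375 [[ 7.470e-02  9.972e-01 -9.000e-04  4.801e-01]
 [ 9.972e-01 -7.470e-02 -8.000e-04  2.209e-01]
 [-8.000e-04 -9.000e-04 -1.000e+00  1.229e-01]
 [ 0.000e+00  0.000e+00  0.000e+00  1.000e+00]] [-0.18084502 -0.45325384 -0.38922121] 0.033823830373241666
[-0.015497   -0.00804698  0.00543811] [0.01549958 0.02999908 0.01558879]
[-0.03182953  0.00798787]
```

View pics/w15.png

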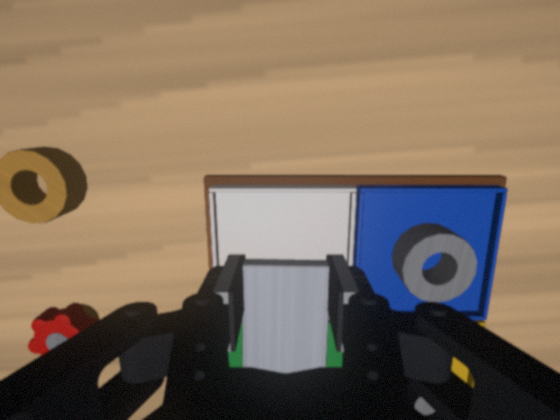

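View pics/s15.png

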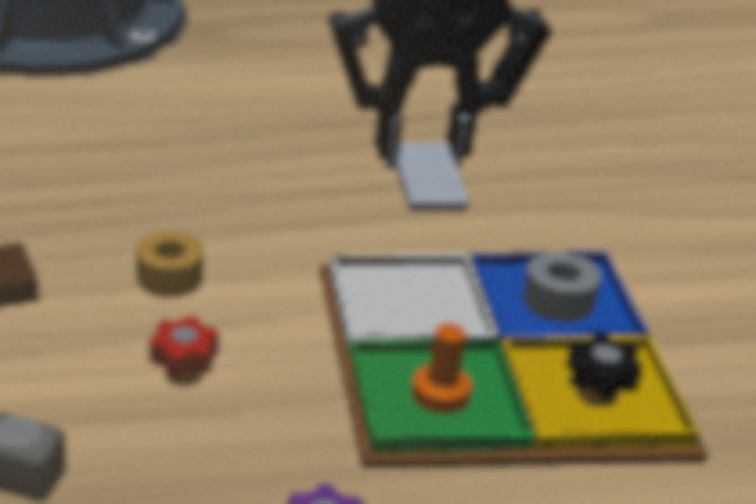

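The plate is level, its end 8 mm behind the TCP and its underside about 16 mm ahead of it. The view shows it above white. Lowering.

>>> drive_tool --pt "2.8 0 0.1 4 0" --pt "2.8 0 0 3 0" --pt "2.8 0 0 1.5 0" --pt "2.8 0 0 0 0" --pt "2.8 0 0 0 0" --pt "2.8 0 0 0 0"

```text
time_s: 29.22
tcp_pos: [0.4821, 0.2211, 0.0394]
ee_rot: [[0.076, 0.997, 0.002], [0.997, -0.076, 0.001], [0.001, 0.002, -1.0]]
contact_force: [-0.2, -0.1, -0.4]
width: 0.0346
```

>>> drive_tool --pt "2.8 0 -0.05 0.7 0" --pt "2.8 0 0 0 0" --pt "2.8 0 0 0.25 0" --pt "2.8 0 0 0 0" --pt "2.8 0 0 0 0"

```text
time_s: 29.85
tcp_pos: [0.4809, 0.2209, 0.0294]
ee_rot: [[0.076, 0.997, 0.0], [0.997, -0.076, 0.0], [0.0, 0.0, -1.0]]
contact_force: [-3.0, -1.9, 9.7]
width: 0.0339
```

>>> drive_tool --pt "3.6 0 0 0 0" --pt "4.4 0 0 0 0" --pt "4.8 0 0 0 0" --pt "4.8 0 0 -2 0" --pt "4.8 0 0 -4 0" --pt "4.8 0 0 -5 0" --pt "4.8 0 -4 -5 0" --pt "4.8 0 -3 -2 0" --pt "4.8 0 0 0 0" --pt "4.8 0 0 0 0"

```text
time_s: 31.1
tcp_pos: [0.4124, 0.2262, 0.2072]
ee_rot: [[0.075, 0.997, 0.0], [0.997, -0.075, -0.0], [-0.0, 0.0, -1.0]]
contact_force: [-0.1, -0.9, -0.3]
width: 0.0478
```

```bash
python3 chk.py w16 .015; python3 - <<'E'
from h import *
c=load('w16');P=cloud(c)
k=(P[...,2]>.0155)&(P[...,2]<.026)&(abs(P[...,0]-.509)<.04)&(abs(P[...,1]-.2185)<.04)
k=cv2.morphologyEx(k.astype(np.uint8),cv2.MORPH_OPEN,np.ones((3,3)))
n,l,st,ce=cv2.connectedComponentsWithStats(k);i=1+np.argmax(st[1:,4]);p=P[l==i]
rr=cv2.minAreaRect((p[:,:2]*1000).astype(np.float32));A=np.c_[p[:,:2],np.ones(len(p))];print('plate',rr,p[:,2].mean(),'slope',np.linalg.lstsq(A,p[:,2],rcond=None)[0])
for n in('scene','top'):
    c=cam(n);x0,y0,x1,y1=(230,150,450,260) if n=='scene' else (120,150,330,290)
    cv2.imwrite(f'pics/{n}16.png',cv2.resize(c['img'][y0:y1,x0:x1],None,fx=3.5,fy=3.5)[:,:,::-1])
E
```

```text
31.1 [[0.0755, 0.9971, 0.0002, 0.4124], [0.9971, -0.0755, -0.0001, 0.2262], [-0.0001, 0.0002, -1.0, 0.2072], [0.0, 0.0, 0.0, 1.0]] 0.04777081670117139
[109. 242.] 2013 [0.4458 0.0628 0.026 ] [446.4  62. ]
[  7. 253.] 548 [ 0.4519 -0.0375  0.0196] [446.6 -42.7]
[283. 270.] 1083 [0.4878 0.2187 0.0198] [504.9 217.4]
[395. 297.] 7200 [0.4043 0.2673 0.247 ] [402.3 265.7]
[285. 290.] 2586 [0.5082 0.2194 0.0192] [509.6 219.3]
[175. 305.] 5333 [0.3982 0.1881 0.2474] [396.6 189.9]
plate ((509.8316345214844, 219.46435546875), (35.77585220336914, 72.9366683959961), 84.86988830566406) 0.019248062955762882 slope [ 0.00148416 -0.00076814  0.01866229]
```

View pics/w16.png

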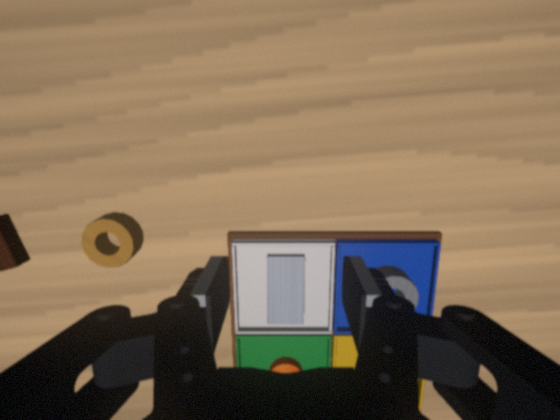

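View pics/scene16.png

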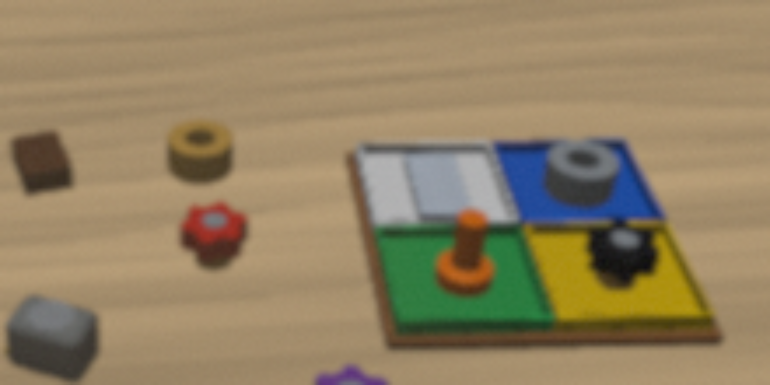

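View pics/top16.png

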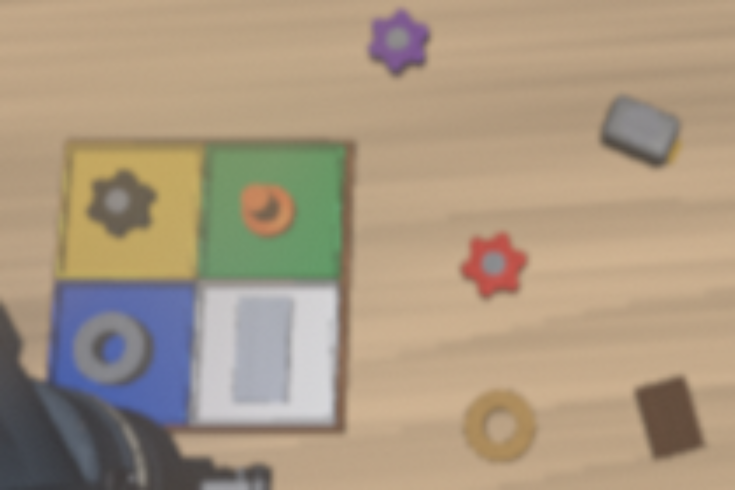

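All four parts rest flat and centred in their compartments. The plate's top is at 19 mm with no slope, and the red knob and brass collar are where they were. Handing in.

```bash
python3 -c "
from h import *
print(r.finish_job())"
```

```text
the job is handed in; nothing more can be done
None
```

I packed all four parts and handed the job in at about 31 s of the 109 s allowed. The hand-in gave no verdict.

| Part | Compartment | Top height, measured | Top height, expected | Distance from compartment centre |
|---|---|---|---|---|
| Black knob | Yellow | 43 mm | 43 mm | about 1 mm |
| Steel collar | Blue | 37 mm | 37 mm | about 1 mm |
| Bench dog | Green | 61 mm | 61 mm | about 2 mm |
| Bottom plate | White | 19 mm, no slope | 19 mm | about 1 mm |

- **Check timing:** the knob, collar and dog were measured just after each was placed. The final scene and top views show them still upright. The plate was measured last.
- **Look-alikes:** the red knob and brass collar were within about 2 mm of where they started.
- **Rack:** the bottom plate slid out cleanly and the other three stayed in the rack.

**Disagreements:**
- Triangulating the collar from one wrist picture and one top picture gave a height of 47 mm instead of 26 mm, because I matched different points on the ring. I used the depth readings instead, which agreed with the description.
- The gripper read about 2 mm narrower than each part, but every part stayed firmly held.

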